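# Take the blow-off nozzle out of its bench air coupler

## Robot

A 6-joint arm with a two-finger parallel gripper is mounted at the origin on the work surface. World frame = base frame: x ahead of the robot, y to its left, z up, the work surface at z = 0. Lengths are in m, angles in rad, forces in N, time in s.
With the tool pointing down it reaches from about 0.375 to 0.975 m from the base axis. Payload 3.8 kg.
Tool frame: the origin (TCP) lies on the mounting face of the last link; the fingertips stand 173 mm ahead of it and the grasp point (between the pads) lies 155 mm ahead of it; z points along the fingers, y is the direction in which the jaws open and shut (so a half turn about z gives the same grasp; the last joint's range is limited). The gripper opens to 85 mm and grips with 20 to 120 N. Pads are 22 mm wide; open, the fingers measure 114 mm over their backs; the gripper's body (76 mm by 85 mm) begins 54 mm behind the grasp point. The pads swing forward as they close: fully open they stand 13 mm farther back than shut.
Start: joints at [-1.322, 0.264, 1.604, -0, 1.274, -0.037], TCP at [0.19, -0.648, 0.405] pointing down, gripper open.
Joint ranges: [-2.63, 2.63], [-0.94, 2.18], [0.31, 2.57], [-1.31, 4.45], [0, 2.66], [-2.55, 2.55]. Speed limits (rad/s): [2.57, 2.57, 3.14, 3.14, 3.14, 3.14].

## Interface

Orientations are given as a rotation vector (axis times angle).
In Python, from bench import * gives the robot as it stands.
- The arm moves only by the tool jog_arm, never from a script. Its argument "series" is a list of rows, each a list of 2 entries, a list of its own where there are three numbers: the shift along the tool's x, y, z in cm, then the turn, a rotation vector about the tool's x, y, z in degrees. A call has 1 to 5 rows; each row is the pose to reach, as a shift and turn from the pose commanded when the call began, along the tool's axes at that moment; what a row does not reach only later rows make up. A row lasts 1/10 s, in which the tool goes at most 50 mm and 8.59 degrees, less where a joint would pass 70% of its speed; a pose out of reach is approached as far as the arm can. A call with a gripper value outside its range is refused whole. "fingers" is the finger opening in cm, from 0 to 8.54, set as the call begins (left out, the last holds). The fingers move at their own pace and stop on an object; the grip force is fixed at half the most. Time passes only in rows, so rows that repeat a pose let the fingers close. It gives the time, the measured TCP pose, the force and the opening at its end, in the units of the state.
- get_obs(): the state, without advancing time (a new reading comes with each control period).
- snapshot(name): name is "side" or "top" or "wrist"; returns a dict with "color" (420x560x3 uint8, blue, green, red), "mtx" (3x3 intrinsics, pixels), "k1" (the pictures are not rectified: a ray, as slopes to the right and down, at radius r is drawn at 1 + k1 r^2 times it, then the intrinsics apply), "R" (3x3) and "t" (3): a world point X has camera coordinates R X + t. Camera axes: x right, y down, z forward; pixel columns grow to the right and rows downward; lengths in m; the calibration is good to about 2 mm. A picture is of the moment at which its call begins. There is no depth.
- close_job(): hands the job in, once; it reports no verdict.
The state is a dict: "t": time; "joints": joint angles; "joint_velocities": joint speeds; "joint_efforts": joint torques, N m; "position": TCP position; "orientation": TCP orientation; "force": force on the tool from outside, world axes, zero at the start; "ft_torque": the same for the moment, N m; "grip_width": finger opening in m.
Only numpy, scipy, OpenCV 4.12 (cv2) and the standard library are available. Lean on these libraries where they do the work, as an engineer would, in place of code of your own. Each camera call takes 0.05 s, during which the arm holds its last target.

## Task

Two air couplers stand on the bench: one holds the long blow-off nozzle, the other a short blanking plug. Pull back the sprung collar of the nozzle's coupler as far as it goes so that the nozzle is let go, draw the nozzle straight out and lay it down flat in the grey tray without dropping it. Leave the blanking plug in its coupler.

Things in the scene. Friction and masses are not known exactly. Their poses are not given: they have to be found in the camera images.
- collar (a joint): travel in m of the collar of the nozzle's coupler: 0 forward (at rest), 0.012 fully back (away from the nozzle, towards the valve block). Its spring pushes forward with 6 N at rest, 10 N fully back. Past about 9 mm the plug is unlocked and an ejector pushes the nozzle 7 mm out; let go then, the collar stays at about 8 mm until the nozzle is drawn out, then springs forward by itself.
- collar_ring (a point): middle of that collar: a round knurled steel sleeve, 40 mm diameter, 30 mm long, on a level axis 70 mm above the table. x points back along the axis (the way to pull), z up. At rest it is 46 mm from the nozzle's origin along the nozzle's +x; the 42 mm wide valve block begins 30 mm behind its rear edge. An identical coupler holds the blanking plug.
- nozzle: blow-off nozzle, 174 mm long, 0.16 kg. Origin: centre of its flat-sided grip, 50 mm long (x), 28 wide (y), 32 high (z). +x points into the socket, z up. A 20 mm thick plug runs 43.5 mm from the grip to +x, 38 mm of it in the coupler; a 10 mm thick tube reaches 105 mm to -x. Starts locked in, level within 5 degrees, 70 mm above the table. Drawn 50 mm it is clear.
- tray: low open grey plastic tray, fixed to the table, 270 mm (x) by 180 mm (y) outside, 26 mm high, walls and floor 4 mm thick. Origin at the centre of its underside, on the table; x along its long side.
- blank: short blanking plug locked in the other coupler: the same plug, 70 mm above the table, but only a 24 mm long grip with a low domed end and no tube. Origin on its axis at the outer end of its grip; +x points into its socket. To be left where it is.
There are look-alikes about, which are no part of the job. What is shaped like the nozzle but blue or green is not meant.

How it is judged:
By the outcome, as a careful person would: the job done as asked, in the order asked, and still so for the second after the job is handed in, with the robot touching nothing.
It also fails if it takes over 42 s, if anything falls off the work surface, if the arm or the gripper's body presses on something with over 40 N, if the wrist force passes 120 N, or if a joint passes its speed limit or range.

## Working session

There is one attempt and no reset: what is moved stays moved. The work goes in short steps, Python scripts to look and compute and a tool call to move; the robot and the scene stay as the last step left them, time stands still between calls to the robot, and variables do not carry over. Pictures are saved under pics/ and viewed, and the job is handed in when it is done.

Besides the shell and the picture viewer there is one more tool, called after "Call:" as name(argument=value, ...) on one line, values as JSON. jog_arm: Moves the arm, as the interface text tells. Its arguments: {"type":"object","properties":{"series":{"type":"array","items":{"type":"array"}},"fingers":{"type":"number"}},"required":["series"]}

```bash
mkdir -p pics; ls
python3 - <<'E'
from bench import *
import cv2
o=get_obs(); print(o)
for n in ["side","top","wrist"]:
    s=snapshot(n); cv2.imwrite(f"pics/a_{n}.png",s["color"]); print(n,s["mtx"].tolist(),s["k1"],s["R"].tolist(),s["t"].tolist())
E
```

```text
pics
{'t': 0.0, 'joints': array([-1.32188485e+00,  2.64788098e-01,  1.60536181e+00, -2.76518353e-05,
        1.27372904e+00, -3.69083190e-02]), 'joint_velocities': array([ 1.42873071e-03,  1.30992110e-03, -4.83697831e-06,  7.83465868e-04,
       -1.18503056e-03, -1.23358858e-03]), 'joint_efforts': array([-6.56422144e-04, -5.15110624e+01, -3.67316294e+01, -7.24939895e-07,
        1.30054518e-02, -1.51886729e-05]), 'position': array([ 0.19021698, -0.64728998,  0.40334463]), 'orientation': array([-3.10731710e+00, -4.47127240e-01,  4.20953378e-04]), 'force': array([ 0.38128508, -0.15433824,  0.08369869]), 'ft_torque': array([-0.00071981, -0.01535246,  0.00419973]), 'grip_width': 0.08525139784128324}
side [[539.6988696859088, 0.0, 280.1975866818926], [0.0, 539.6988696859088, 205.30105355793697], [0.0, 0.0, 1.0]] -0.19424470397758517 [[-0.9987482195383764, -0.046532074091305525, 0.018351023123637865], [-0.04125275407822206, 0.5587790249697302, -0.8282899320496653], [0.02828788167899415, -0.8280101251401694, -0.5599991325131463]] [0.48023143193391093, 0.06083779194533427, 1.1936048020372134]
top [[538.7852517672961, 0.0, 275.48093411524934], [0.0, 538.7852517672961, 212.0279051085566], [0.0, 0.0, 1.0]] -0.08473701793209454 [[-0.014794313927467728, -0.9998805241330958, 0.004479479293516297], [-0.9946946568858012, 0.014261167791370091, -0.10187815593180137], [0.10180210134498, -0.005962931540097824, -0.9947867990726427]] [0.023451541234263375, 0.4851577331416415, 1.1778285619825806]
wrist [[317.08714035952397, 0.0, 281.93015540883414], [0.0, 317.08714035952397, 212.8771744737213], [0.0, 0.0, 1.0]] -0.035178312927797314 [[0.2820633731849872, -0.9593942513394014, -0.0017099720516859786], [-0.9175344925043488, -0.27027642665740165, 0.29168666109044994], [-0.2803046709783754, -0.08070516520159814, -0.9565123981096582]] [-0.6742693893495549, -0.03763479578463232, 0.37954860241392885]
```

View pics/a_side.png

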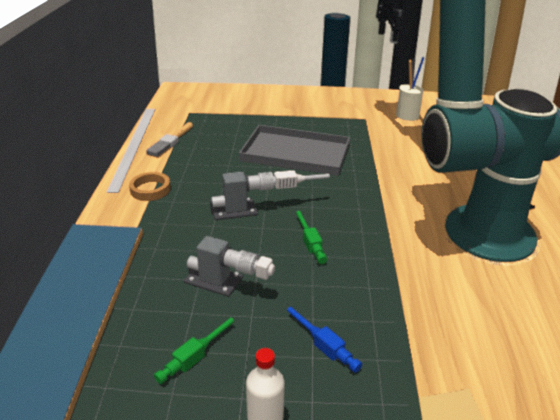

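View pics/a_top.png

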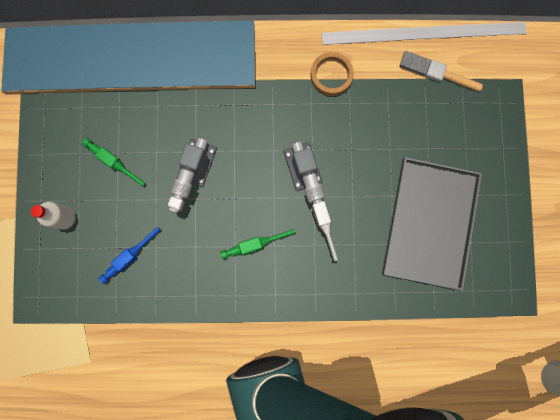

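View pics/a_wrist.png

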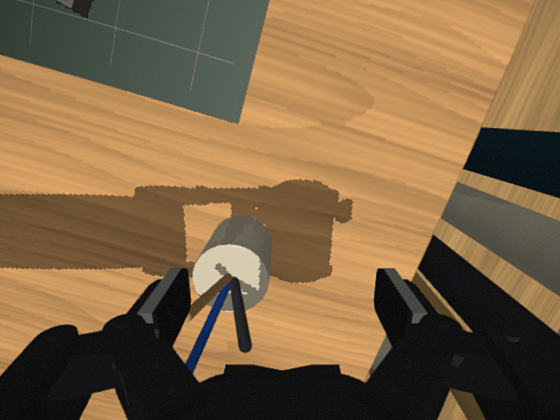

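The top view shows two couplers. The one at (305,180) holds a white nozzle with a long tube ending at (335,260). The one at (185,180) holds a short plug at (177,205). The tray is at (432,224). The blue piece at (128,257) and the green ones at (112,162) and (258,244) are look-alikes. The white nozzle at (322,215) is the one meant, because it has a long tube and sits in a coupler. I'll confirm that in an enlarged crop.

Run:
```python
import cv2,numpy as np
a=cv2.imread("pics/a_top.png")[130:275,270:355]; b=cv2.imread("pics/a_side.png")[155:230,200:340]
a=cv2.resize(a,None,fx=4,fy=4,interpolation=cv2.INTER_CUBIC);b=cv2.resize(b,None,fx=3,fy=3,interpolation=cv2.INTER_CUBIC)
o=np.zeros((580,770,3),np.uint8);o[:,:340]=a;o[:225,345:765]=b
cv2.imwrite("pics/crop1.png",o)
```

```text
(no output)
```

View pics/crop1.png

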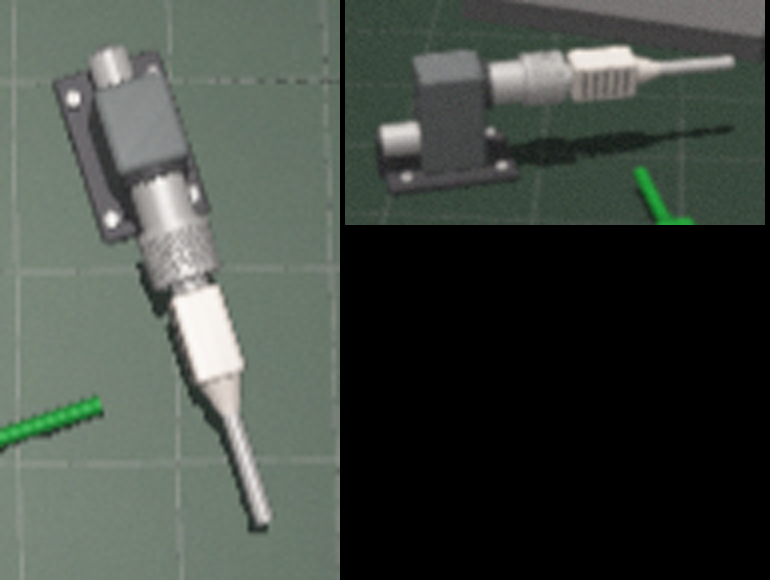

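The crop confirms it: the white nozzle with a vented grip and a long tube, held in the coupler. In the top view the tube tip is at (335,260), the grip at about (322,213) and the collar at about (314,193). Next I'll measure from the two views.

```bash
cat > h.py <<'E'
import numpy as np, cv2
from scipy.spatial.transform import Rotation as Rn
def ray(s,p):
    k=s["k1"];d=cv2.undistortPoints(np.array([[p]],float),np.array(s["mtx"]),np.array([k,0,0,0.]))[0,0]
    R=np.array(s["R"]);c=-R.T@np.array(s["t"]);v=R.T@np.array([d[0],d[1],1]);return c,v/np.linalg.norm(v)
def plane(s,p,z):
    c,v=ray(s,p);return c+v*(z-c[2])/v[2]
def tri(*sp):
    A=np.zeros((3,3));b=np.zeros(3)
    for s,p in sp:
        c,v=ray(s,p);M=np.eye(3)-np.outer(v,v);A+=M;b+=M@c
    X=np.linalg.solve(A,b);res=[np.linalg.norm((np.eye(3)-np.outer(v,v))@(X-c)) for c,v in [ray(*q) for q in sp]]
    return X,np.round(res,4)
def proj(s,X):
    r=cv2.projectPoints(np.array([X],float),np.array(s["R"]),np.array(s["t"]),np.array(s["mtx"]),np.array([s["k1"],0,0,0.]))[0];return r[0,0]
def save(s,f):
    import pickle;pickle.dump(s,open(f,"wb"))
def load(f):
    import pickle;return pickle.load(open(f,"rb"))
E
python3 - <<'E'
from bench import *
from h import *
np.set_printoptions(precision=4,suppress=True)
T=snapshot("top");S=snapshot("side");save(T,"T.pkl");save(S,"S.pkl")
print("tip",tri((T,(335.5,259.5)),(S,(329,175.7))))
def mask(s,lo,roi):
    g=s["color"].astype(int);x0,y0,x1,y1=roi;m=np.zeros(g.shape[:2],np.uint8);m[y0:y1,x0:x1]=(g.min(2)>lo)[y0:y1,x0:x1];return m
for s,roi in((T,(308,195,345,270)),(S,(272,160,335,195))):
    for lo in (150,180,200):
        m=mask(s,lo,roi);c=max(cv2.findContours(m,0,1)[0],key=cv2.contourArea)
        M=cv2.moments(c);print(lo,cv2.minAreaRect(c),M["m10"]/M["m00"],M["m01"]/M["m00"])
q=lambda x,y:(270+x/4-.4,130+y/4-.4)
for nm,p in dict(g1=(172,298),g2=(220,285),g3=(244,362),g4=(197,382)).items():print(nm,plane(T,q(*p),.086))
for nm,p in dict(tipaxis=(262,520),coll=(178,257),colfront=(184,280),colrear=(172,232)).items():print(nm,plane(T,q(*p),.07))
for nm,p in dict(b1=(97,97),b2=(170,77),b3=(187,150),b4=(120,174)).items():print(nm,plane(T,q(*p),.095))
u=lambda x,y:((x-345)/3+200-.4,155+y/3-.4)
print("blocktop corner", tri((T,q(120,174)),(S,u(487,78))),tri((T,q(120,174)),(S,u(415,80))),tri((T,q(187,150)),(S,u(481,53))))
print("collar c",tri((T,q(178,257)),(S,u(546,78))))
# tray corners rim
for p in((405,159),(480,174),(461,290),(384,276)):print("tray",plane(T,p,.026))
E
```

```text
tip (array([ 0.3751, -0.1103,  0.0642]), array([0.0022, 0.0022]))
150 ((326.050048828125, 226.64999389648438), (69.57009887695312, 12.332881927490234), 71.56504821777344) 323.14633219308246 218.5853287723299
180 ((326.79718017578125, 229.75088500976562), (61.325340270996094, 11.930999755859375), 72.6459732055664) 322.5990675990676 216.51806526806527
200 ((321.12420654296875, 212.02227783203125), (23.476238250732422, 11.173786163330078), 73.61045837402344) 321.36441336441334 212.73038073038072
150 ((299.7694396972656, 174.38746643066406), (9.381704330444336, 56.364097595214844), 85.76361083984375) 291.46550290939314 175.22028262676642
180 ((297.4764404296875, 174.54246520996094), (45.044403076171875, 6.776206970214844), 2.4895527362823486) 288.25282485875704 174.47033898305085
200 ((289.0, 174.0), (6.0, 28.0), 90.0) 285.8039215686274 174.10516934046345
g1 [ 0.495  -0.0623  0.086 ]
g2 [ 0.5016 -0.088   0.086 ]
g3 [ 0.4603 -0.0997  0.086 ]
g4 [ 0.4501 -0.0745  0.086 ]
tipaxis [ 0.377 -0.109  0.07 ]
coll [ 0.519  -0.0672  0.07  ]
colfront [ 0.5065 -0.0702  0.07  ]
colrear [ 0.5327 -0.0643  0.07  ]
b1 [ 0.6021 -0.0241  0.095 ]
b2 [ 0.6124 -0.0632  0.095 ]
b3 [ 0.5728 -0.0713  0.095 ]
b4 [ 0.5604 -0.0355  0.095 ]
blocktop corner (array([ 0.5596, -0.0359,  0.0877]), array([0.002, 0.002])) (array([ 0.5873, -0.0352,  0.0803]), array([0.024, 0.024])) (array([ 0.5699, -0.0719,  0.0879]), array([0.0042, 0.0042]))
collar c (array([ 0.5176, -0.0671,  0.0704]), array([0.0014, 0.0014]))
tray [ 0.602  -0.2791  0.026 ]
tray [ 0.5658 -0.4511  0.026 ]
tray [ 0.3049 -0.3941  0.026 ]
tray [ 0.3394 -0.2219  0.026 ]
```

```bash
cat >> h.py <<'E'
def down(yaw,):  # tool z down, tool x horizontal at heading yaw
    x=np.array([np.cos(yaw),np.sin(yaw),0]);z=np.array([0,0,-1.]);return np.column_stack([x,np.cross(z,x),z])
def move(o,P,R):
    R0=Rn.from_rotvec(o["orientation"]).as_matrix();d=R0.T@(np.array(P)-o["position"]);t=Rn.from_matrix(R0.T@R).as_rotvec(degrees=True)
    print("shift cm",np.round(d*100,2),"turn deg",np.round(t,2))
E
python3 - <<'E'
from bench import *
from h import *
np.set_printoptions(precision=4,suppress=True)
o=get_obs();R0=Rn.from_rotvec(o["orientation"]).as_matrix();print(R0)
s=snapshot("wrist");R=np.array(s["R"]);c=-R.T@s["t"];print("cam rel tool",R0.T@(c-o["position"]),"cam axes in tool",(R@R0))
for yaw in (17,197): move(o,(0.47,-0.08,0.36),down(np.radians(yaw)))
E
```

```text
[[ 0.9594  0.2819 -0.0002]
 [ 0.2819 -0.9594  0.001 ]
 [ 0.0001 -0.0011 -1.    ]]
cam rel tool [0.0748 0.0003 0.0306] cam axes in tool [[ 0.0002  1.     -0.0003]
 [-0.9565  0.0001 -0.2918]
 [-0.2918  0.0003  0.9565]]
shift cm [ 42.84 -46.55   4.46] turn deg [-0.06 -0.   -0.63]
shift cm [ 42.84 -46.55   4.46] turn deg [ -0.01   0.09 179.37]
```

Call:
jog_arm(series=[[[2.0,-2.2,0.2],[0,0,0]],[[5.0,-5.5,0.5],[0,0,0]],[[8.2,-9.0,0.8],[0,0,0]],[[11.4,-12.4,1.2],[0,0,0]],[[14.5,-15.7,1.5],[0,0,0]]])

```text
t: 0.8
position: [0.2856, -0.4543, 0.3894]
orientation: [-3.11, -0.446, -0.0]
force: [0.3, 0.1, 0.9]
grip_width: 0.0855
```

Call:
jog_arm(series=[[[3.0,-3.2,0.3],[0,0,0]],[[6.0,-6.4,0.6],[0,0,0]],[[9.0,-9.6,0.9],[0,0,0]],[[12.0,-12.8,1.2],[0,0,0]],[[15.0,-16.0,1.5],[0,0,0]]])

```text
t: 1.3
position: [0.3843, -0.2586, 0.3749]
orientation: [3.109, 0.447, 0.001]
force: [-0.1, -1.0, 0.0]
grip_width: 0.0856
```

Call:
jog_arm(series=[[[3.0,-3.2,0.3],[0,0,0]],[[6.0,-6.4,0.6],[0,0,0]],[[9.0,-9.6,0.9],[0,0,0]],[[12.0,-12.8,1.2],[0,0,0]],[[14.5,-15.0,1.5],[0,0,0]]])

```text
t: 1.8
position: [0.4813, -0.0731, 0.3599]
orientation: [-3.109, -0.449, -0.001]
force: [0.6, -0.3, 0.1]
grip_width: 0.0853
```

Run:
```python
from bench import *
from h import *
o=get_obs();print(o["t"],o["position"],o["force"],np.abs(o["joint_velocities"]).max())
s=snapshot("wrist");cv2.imwrite("pics/w1.png",s["color"]);save(s,"w1.pkl")
c=s["color"][60:360,130:430];cv2.imwrite("pics/w1c.png",cv2.resize(c,None,fx=2,fy=2,interpolation=cv2.INTER_CUBIC))
```

```text
1.8 [ 0.48127237 -0.07314632  0.35985837] [ 0.59971388 -0.3354899   0.07495244] 0.6389535602667811
```

View pics/w1c.png

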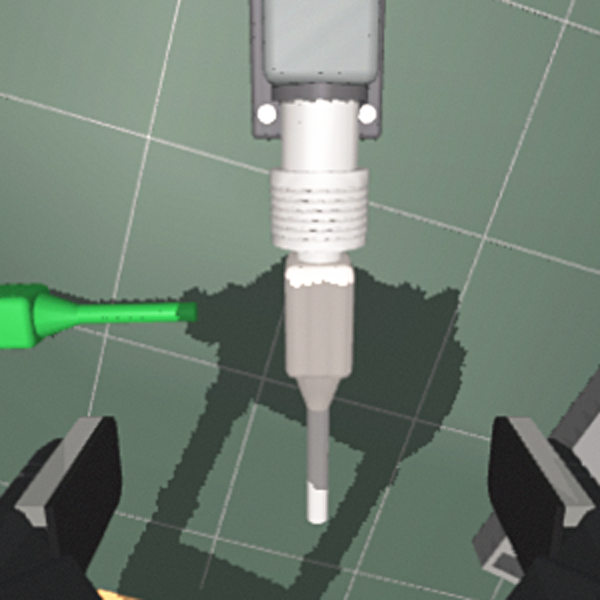

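The wrist crop shows the nozzle axis almost parallel to the tool x axis. The collar is at crop (320,208), the grip at (319,320) and the tube tip at (317,522). I'll move forward and lower for a second wrist view to get heights.

Call:
jog_arm(series=[[[1.5,0,1.5],[0,0,0]],[[3.0,0,3.0],[0,0,0]],[[3.5,0,4.0],[0,0,0]],[[3.5,0,4.0],[0,0,0]]])

```text
t: 2.25
position: [0.5139, -0.0656, 0.3179]
orientation: [-3.108, -0.448, 0.006]
force: [-0.1, 0.3, 0.3]
grip_width: 0.0856
```

Run:
```python
from bench import *
from h import *
o=get_obs();print(o["t"],o["position"],o["force"],np.abs(o["joint_velocities"]).max())
s=snapshot("wrist");cv2.imwrite("pics/w2.png",s["color"]);save(s,"w2.pkl")
c=s["color"][60:360,130:430];cv2.imwrite("pics/w2c.png",cv2.resize(c,None,fx=2,fy=2,interpolation=cv2.INTER_CUBIC))
```

```text
2.25 [ 0.51386447 -0.06555047  0.31788328] [-0.13897774  0.2891016   0.27718686] 0.028824454474785707
```

View pics/w2c.png

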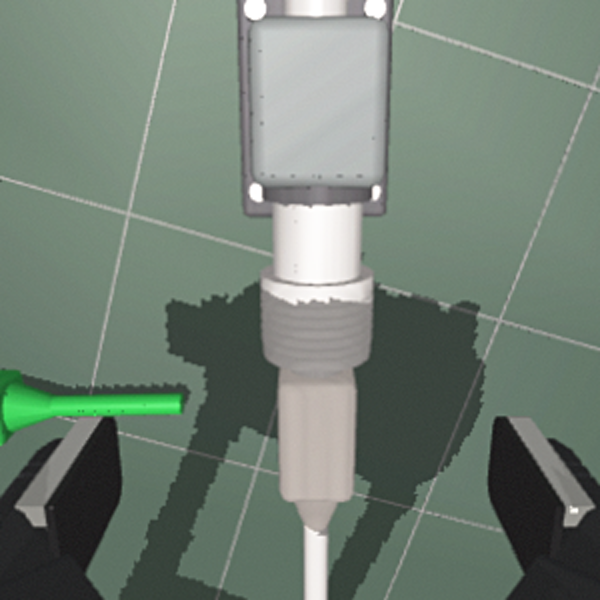

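Run:
```python
from bench import *
from h import *
np.set_printoptions(precision=4,suppress=True)
a=load("w1.pkl");b=load("w2.pkl");q=lambda x,y:(130+x/2-.25,60+y/2-.25)
for nm,p,r in [("gripNL",(287,374),(281,498)),("gripNR",(351,374),(354,498)),("gripFL",(287,268),(279,374)),("gripFR",(353,268),(355,374)),("collRearL",(272,170),(261,275)),("collRearR",(368,170),(373,275)),("collFrL",(272,246),(263,364)),("collFrR",(367,246),(371,364)),("blockL",(265,80),(252,183)),("blockR",(382,80),(386,183))]:
    print(nm,*tri((a,q(*p)),(b,q(*r))))
for s,L in((a,[("tip",(317,520)),("collR",(320,170)),("collF",(319.5,247)),("grip",(320,300)),("gripn",(319,370))]),(b,[("collR",(317,275)),("collF",(316.7,365)),("grip",(317,374)),("gripn",(317.5,498)),("tube",(316,595))])):
    for n,p in L: print(n,plane(s,q(*p),.07),plane(s,q(*p),.086))
```

```text
gripNL [ 0.4505 -0.0751  0.0824] [0. 0.]
gripNR [ 0.4582 -0.1011  0.0824] [0.0002 0.0002]
gripFL [ 0.4889 -0.063   0.0593] [0.0004 0.0004]
gripFR [ 0.4971 -0.091   0.059 ] [0. 0.]
collRearL [ 0.529  -0.0457  0.0734] [0.0003 0.0003]
collRearR [ 0.5398 -0.0827  0.0732] [0.0001 0.0001]
collFrL [ 0.5021 -0.0542  0.0858] [0. 0.]
collFrR [ 0.5126 -0.0897  0.0859] [0. 0.]
blockL [ 0.5604 -0.0351  0.0879] [0.0002 0.0002]
blockR [ 0.5723 -0.0754  0.0874] [0.0005 0.0005]
tip [ 0.3767 -0.1107  0.07  ] [ 0.3876 -0.1071  0.086 ]
collR [ 0.5341 -0.0645  0.07  ] [ 0.5353 -0.0637  0.086 ]
collF [ 0.504  -0.0734  0.07  ] [ 0.507  -0.0721  0.086 ]
grip [ 0.482  -0.0803  0.07  ] [ 0.4864 -0.0785  0.086 ]
gripn [ 0.4511 -0.0892  0.07  ] [ 0.4574 -0.0869  0.086 ]
collR [ 0.5336 -0.0644  0.07  ] [ 0.5374 -0.0629  0.086 ]
collF [ 0.5008 -0.0741  0.07  ] [ 0.507  -0.0719  0.086 ]
grip [ 0.4974 -0.0753  0.07  ] [ 0.5039 -0.073   0.086 ]
gripn [ 0.4464 -0.0908  0.07  ] [ 0.4567 -0.0874  0.086 ]
tube [ 0.4008 -0.1039  0.07  ] [ 0.4144 -0.0996  0.086 ]
```

Measured collar middle: about (0.521, -0.068, 0.07). The axis heading is 16.4°, matching the tool heading, and the block top is at 0.088, which is below the gripper body. Descending onto the collar.

Call:
jog_arm(series=[[[0.3,0.2,2.5],[0,0,0]],[[0.6,0.4,5.0],[0,0,0]],[[0.6,0.4,7.5],[0,0,0]],[[0.6,0.4,9.3],[0,0,0]],[[0.6,0.4,9.4],[0,0,0]]])

```text
t: 2.8
position: [0.5195, -0.0681, 0.2238]
orientation: [-3.108, -0.446, 0.007]
force: [-1.5, 0.3, -0.1]
grip_width: 0.0853
```

Call:
jog_arm(series=[[[0,0,0],[0,0,0]],[[0,0,0],[0,0,0]],[[0,0,0],[0,0,0]],[[0,0,0],[0,0,0]],[[0,0,0],[0,0,0]]], fingers=3.0)

```text
t: 3.3
position: [0.5219, -0.0674, 0.2277]
orientation: [-3.109, -0.447, -0.003]
force: [-1.6, 3.1, 7.3]
grip_width: 0.0385
```

Run:
```python
from bench import *
from h import *
o=get_obs();print(o["t"],o["position"],o["force"],o["ft_torque"],o["grip_width"])
s=snapshot("wrist");cv2.imwrite("pics/w3.png",s["color"]);save(s,"w3.pkl")
```

```text
3.3 [ 0.52189471 -0.06740625  0.22772802] [-1.5916695   3.10398186  7.28609681] [0.67280938 0.41701097 0.01527968] 0.0384968947587985
```

View pics/w3.png

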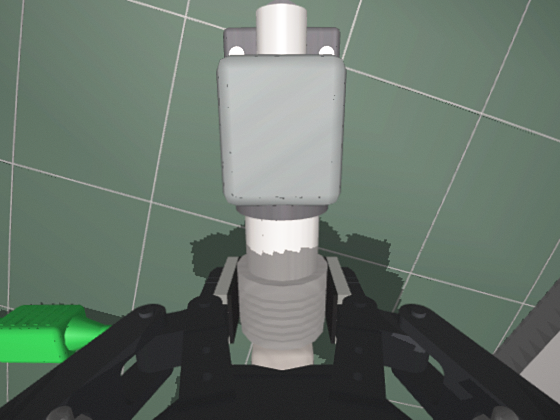

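The wrist picture shows both pads, at x about 235 and 330, centred on the knurled sleeve, with the valve block clear ahead. Opening is 38.5 mm. Pulling back along tool +x.

Call:
jog_arm(series=[[[0.3,0,0],[0,0,0]],[[0.6,0,0],[0,0,0]],[[0.9,0,0],[0,0,0]],[[1.2,0,0],[0,0,0]],[[1.2,0,0],[0,0,0]]])

```text
t: 3.85
position: [0.5321, -0.0644, 0.2277]
orientation: [-3.109, -0.448, 0.005]
force: [-10.5, -0.8, 13.9]
grip_width: 0.0385
```

Run:
```python
from bench import *
from h import *
o=get_obs();print(o["t"],o["position"],o["force"],o["ft_torque"],o["grip_width"])
d=np.array(o["position"])-[.5219,-.0674,.2277];print("along",d@[.959,.282,0])
s=snapshot("wrist");cv2.imwrite("pics/w4.png",s["color"]);save(s,"w4.pkl")
```

```text
3.85 [ 0.53213052 -0.06442749  0.22765361] [-10.4980997   -0.78629772  13.94191466] [ 0.15844029  1.56193321 -0.06455382] 0.038458989939407794
along 0.010649312892068242
```

View pics/w4.png

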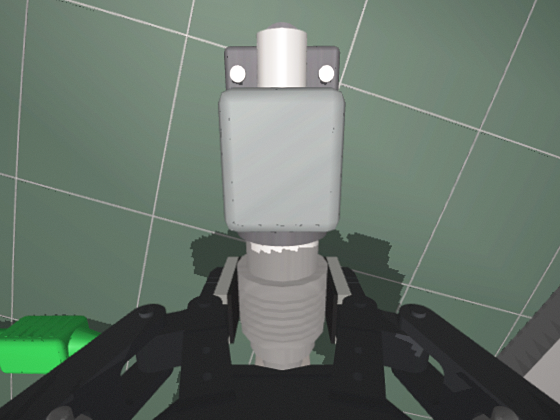

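The collar has come back with the hand: the gap to the block has shrunk, with 10.6 mm of travel and a spring force of about 10 N. I'll pull on to the stop.

Call:
jog_arm(series=[[[0.15,0,0],[0,0,0]],[[0.3,0,0],[0,0,0]],[[0.4,0,0],[0,0,0]],[[0.4,0,0],[0,0,0]]])

```text
t: 4.3
position: [0.5348, -0.0637, 0.2276]
orientation: [-3.109, -0.448, 0.01]
force: [-13.9, -2.5, 17.2]
grip_width: 0.0382
```

Run:
```python
from bench import *
from h import *
o=get_obs();print(o["t"],o["position"],o["force"],o["ft_torque"],o["grip_width"])
d=np.array(o["position"])-[.5219,-.0674,.2277];print("along",d@[.959,.282,0], "F along",o["force"]@[.959,.282,0])
for n in("wrist","top","side"):
  s=snapshot(n);cv2.imwrite(f"pics/w5{n}.png",s["color"])
a=cv2.imread("pics/w5top.png")[130:275,270:355]; b=cv2.imread("pics/w5side.png")[155:230,200:340]
a=cv2.resize(a,None,fx=4,fy=4,interpolation=cv2.INTER_CUBIC);b=cv2.resize(b,None,fx=3,fy=3,interpolation=cv2.INTER_CUBIC)
m=np.zeros((580,770,3),np.uint8);m[:,:340]=a;m[:225,345:765]=b;m[230:500,345:705]=cv2.imread("pics/w5wrist.png")[150:420,100:460]
cv2.imwrite("pics/crop5.png",m)
```

```text
4.3 [ 0.53481586 -0.06365182  0.22762717] [-13.86217186  -2.47593023  17.20632257] [-1.42770058e-01  2.13393483e+00 -7.22798695e-04] 0.03821307295501062
along 0.013443297296199948 F along -13.992035139637364
```

View pics/crop5.png

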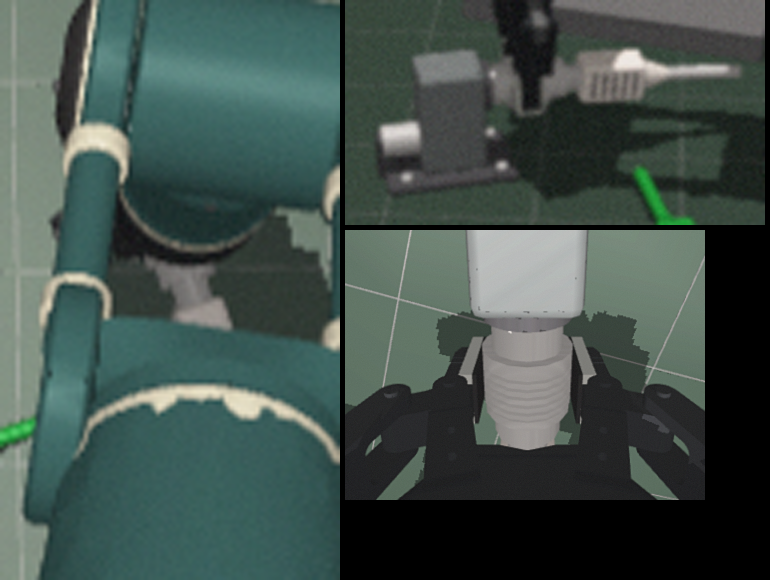

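In the side view the tube tip has moved from about (733,62) to (741,70) in the crop, and a neck now shows between collar and grip. The nozzle is ejected. Force has risen faster than the spring alone would give, so the collar is at the stop. A small extra pull will make sure, then I'll let go.

Call:
jog_arm(series=[[[0.1,0,0],[0,0,0]],[[0.2,0,0],[0,0,0]],[[0.2,0,0],[0,0,0]]])

```text
t: 4.75
position: [0.5355, -0.0635, 0.2276]
orientation: [-3.109, -0.449, 0.017]
force: [-19.5, -5.0, 22.8]
grip_width: 0.0388
```

Call:
jog_arm(series=[[[0,0,0],[0,0,0]],[[0,0,0],[0,0,0]],[[0,0,0],[0,0,0]],[[0,0,0],[0,0,0]],[[0,0,0],[0,0,0]]], fingers=8.5)

```text
t: 5.25
position: [0.5387, -0.0626, 0.2256]
orientation: [-3.11, -0.448, -0.0]
force: [-0.1, -0.3, 0.3]
grip_width: 0.0847
```

Call:
jog_arm(series=[[[0,0,-1.5],[0,0,0]],[[0,0,-4],[0,0,0]],[[-2.0,0,-7],[0,0,0]],[[-4,0,-9],[0,0,0]],[[-5,0,-9.5],[0,0,0]]])

```text
t: 5.75
position: [0.4908, -0.0772, 0.3243]
orientation: [3.108, 0.447, 0.008]
force: [0.7, -0.8, -0.7]
grip_width: 0.0849
```

Run:
```python
from bench import *
from h import *
o=get_obs();print(o["t"],o["position"],o["force"],np.abs(o["joint_velocities"]).max())
s=snapshot("wrist");cv2.imwrite("pics/w6.png",s["color"]);save(s,"w6.pkl")
S=snapshot("side");save(S,"S6.pkl");b=cv2.resize(S["color"][155:230,200:340],None,fx=3,fy=3,interpolation=cv2.INTER_CUBIC)
m=np.zeros((820,600,3),np.uint8)
c=s["color"][60:330,130:430];m=np.zeros((540,600,3),np.uint8);m[:]=cv2.resize(c,None,fx=2,fy=2,interpolation=cv2.INTER_CUBIC);cv2.imwrite("pics/w6c.png",m);cv2.imwrite("pics/s6c.png",b)
```

```text
5.75 [ 0.49075048 -0.07719637  0.32433605] [ 0.68623674 -0.83645219 -0.69359207] 0.19326836844148151
```

View pics/w6c.png

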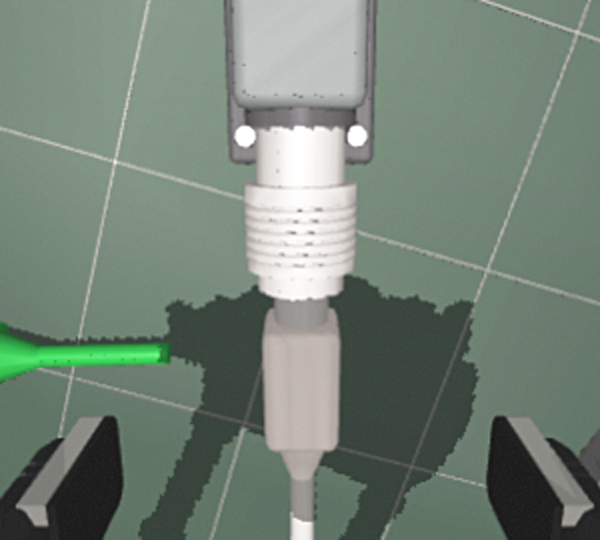

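View pics/s6c.png

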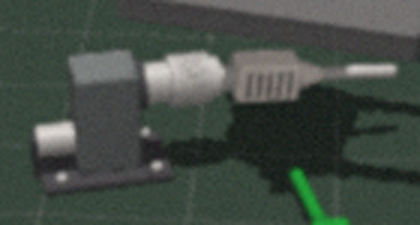

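Collar stop reached (about 20 N) and let go. The collar is held back, the grip is about 7 mm out and the neck is visible. Measuring the ejected grip and the tube's tilt.

Run:
```python
from bench import *
from h import *
np.set_printoptions(precision=4,suppress=True)
a=load("w1.pkl");T=load("T.pkl");S=load("S.pkl");w=load("w6.pkl");S6=load("S6.pkl");q=lambda x,y:(130+x/2-.25,60+y/2-.25)
print("tip0",tri((a,q(317,520)),(S,(329,175.7))),tri((a,q(317,520)),(T,(335.5,259.5))),tri((a,q(317,520)),(T,(335.5,259.5)),(S,(329,175.7))))
u=lambda x,y:(200+x/3-.33,155+y/3-.33)
for z in(.07,.084,.086): print(z,"grip near",plane(w,q(302,447),z),"far",plane(w,q(302,312),z),"neckfar",plane(w,q(302,300),z))
for n,p in(("tip",(397,70)),("tube root",(322,74)),("gripN",(299,75)),("gripF",(232,78)),("coll",(192,79))):
    # intersect side ray with vertical plane of the axis
    c,v=ray(S6,u(*p));nrm=np.array([-.2823,.9593,0]);P0=np.array([.479,-.081,.07]);X=c+v*(nrm@(P0-c))/(nrm@v);print(n,X)
o=get_obs();print(o["position"])
```

```text
tip0 (array([ 0.3725, -0.1121,  0.0632]), array([0.0003, 0.0003])) (array([ 0.3773, -0.1101,  0.0709]), array([0.0004, 0.0004])) (array([ 0.3746, -0.1108,  0.0649]), array([0.0015, 0.0027, 0.002 ]))
0.07 grip near [ 0.4424 -0.0915  0.07  ] far [ 0.4961 -0.0758  0.07  ] neckfar [ 0.5005 -0.0745  0.07  ]
0.084 grip near [ 0.4499 -0.0893  0.084 ] far [ 0.5003 -0.0746  0.084 ] neckfar [ 0.5044 -0.0734  0.084 ]
0.086 grip near [ 0.451 -0.089  0.086] far [ 0.5009 -0.0744  0.086 ] neckfar [ 0.505  -0.0732  0.086 ]
tip [ 0.3651 -0.1145  0.0556]
tube root [ 0.4241 -0.0972  0.0596]
gripN [ 0.4419 -0.0919  0.061 ]
gripF [ 0.4929 -0.0769  0.0651]
coll [ 0.5229 -0.0681  0.0682]
[ 0.4901 -0.0771  0.322 ]
```

The nozzle sags about 4° at the tube end, and its grip centre is at about (0.473, -0.0825, 0.066). I'll grip it a little above the axis.

Call:
jog_arm(series=[[[-1.0,0,2.5],[0,0,0]],[[-1.8,0,5.0],[0,0,0]],[[-1.8,0,7.5],[0,0,0]],[[-1.8,0,9.3],[0,0,0]],[[-1.8,0,9.5],[0,0,0]]])

```text
t: 6.35
position: [0.4715, -0.0813, 0.2218]
orientation: [-3.107, -0.447, 0.011]
force: [0.6, -0.4, 0.6]
grip_width: 0.0846
```

Call:
jog_arm(series=[[[0,0,0],[0,0,0]],[[0,0,0],[0,0,0]],[[0,0,0],[0,0,0]],[[0,0,0],[0,0,0]],[[0,0,0],[0,0,0]]], fingers=1.5)

```text
t: 6.85
position: [0.4738, -0.0818, 0.2268]
orientation: [3.109, 0.447, 0.003]
force: [-0.2, 1.2, 3.6]
grip_width: 0.0272
```

Run:
```python
from bench import *
from h import *
o=get_obs();print(o["t"],o["position"],o["force"],o["ft_torque"],o["grip_width"])
s=snapshot("wrist");S=snapshot("side");b=cv2.resize(S["color"][140:240,200:340],None,fx=3,fy=3,interpolation=cv2.INTER_CUBIC)
m=np.zeros((580,560,3),np.uint8);m[:270]=s["color"][150:];m[275:575,:420]=b;cv2.imwrite("pics/w7.png",m)
```

```text
6.85 [ 0.47384168 -0.08181245  0.22681195] [-0.22237967  1.24836499  3.62157408] [ 0.35542734 -0.01038557  0.09297206] 0.02723547667182045
```

View pics/w7.png

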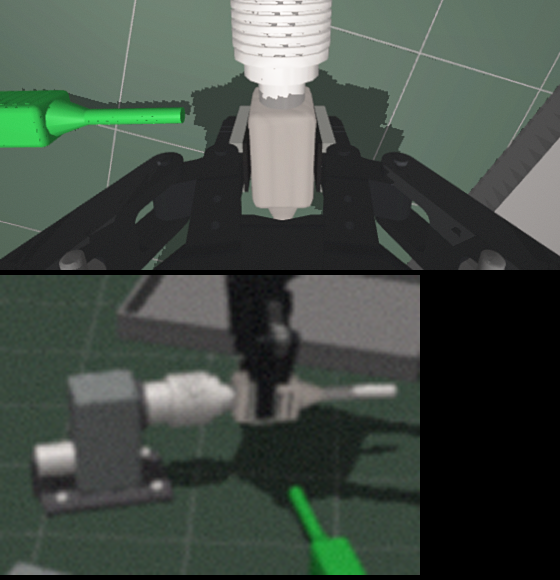

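The nozzle grip is held between the pads at 27.2 mm, mid-grip. Drawing straight out along tool -x.

Call:
jog_arm(series=[[[-0.5,0,0],[0,0,0]],[[-1.2,0,0],[0,0,0]],[[-2.0,0,0],[0,0,0]],[[-2.8,0,0],[0,0,0]],[[-3.6,0,0],[0,0,0]]])

```text
t: 7.45
position: [0.4376, -0.0922, 0.2252]
orientation: [-3.109, -0.447, 0.002]
force: [-0.6, -0.4, -1.0]
grip_width: 0.0269
```

Call:
jog_arm(series=[[[-0.8,0,0],[0,0,0]],[[-1.6,0,0],[0,0,0]],[[-2.4,0,0],[0,0,0]],[[-3.2,0,0],[0,0,0]],[[-3.2,0,0],[0,0,0]]])

```text
t: 7.95
position: [0.4068, -0.1012, 0.2254]
orientation: [-3.109, -0.446, 0.001]
force: [0.2, 0.0, -1.4]
grip_width: 0.0269
```

Run:
```python
from bench import *
from h import *
o=get_obs();print(o["t"],o["position"],o["force"],o["ft_torque"],o["grip_width"])
s=snapshot("wrist");S=snapshot("side");save(S,"S8.pkl");b=cv2.resize(S["color"][140:240,200:380],None,fx=3,fy=3,interpolation=cv2.INTER_CUBIC)
m=np.zeros((580,560,3),np.uint8);m[:270]=s["color"][150:];m[275:575,:540]=b;cv2.imwrite("pics/w8.png",m)
```

```text
7.95 [ 0.40684653 -0.10120518  0.22543184] [ 1.53817237e-01  7.90624897e-04 -1.37946979e+00] [-0.02617068 -0.06842414 -0.02165192] 0.026866115891538794
```

View pics/w8.png

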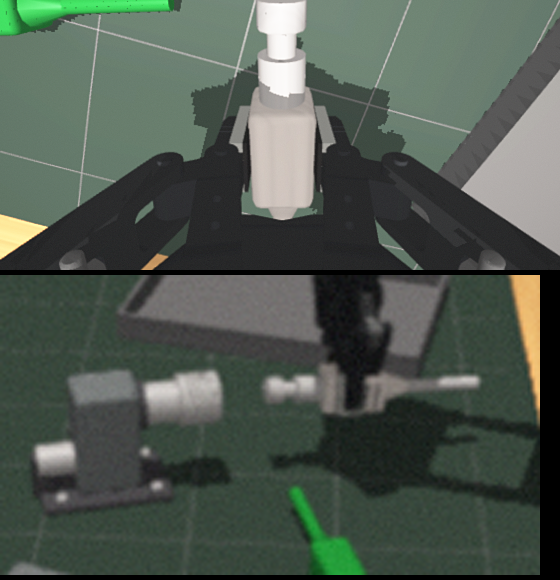

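The nozzle is clear (plug end at crop (265,390)), and the collar has sprung forward at (205,397). Lifting and swinging over to the tray, turning to match its long side (heading about -12.3°).

Call:
jog_arm(series=[[[0,0,-2.0],[0,0,0]],[[0,0.5,-4.5],[0,0,0]],[[0,2.5,-6.5],[0,0,5]],[[-0.1,5.5,-7.0],[0,0,10]],[[-0.2,9.0,-7.0],[0,0,15]]])

```text
t: 8.55
position: [0.4327, -0.1887, 0.2976]
orientation: [3.14, 0.035, 0.006]
force: [1.1, -0.0, -1.0]
grip_width: 0.027
```

Run:
```python
from bench import *
from h import *
o=get_obs();print(o["t"],o["position"],o["grip_width"],o["force"])
move(o,(.4706,-.340,.295),down(np.radians(-12.3)))
S=load("S.pkl");T=load("T.pkl")
cv2.imwrite("pics/tr.png",cv2.resize(S["color"][115:185,230:365],None,fx=5,fy=5,interpolation=cv2.INTER_CUBIC))
```

```text
8.55 [ 0.43272497 -0.18868768  0.29762712] 0.02700324993641103 [ 1.1210603  -0.01017006 -1.02863207]
shift cm [ 3.45 15.21  0.3 ] turn deg [ 0.06 -0.22 13.57]
```

View pics/tr.png

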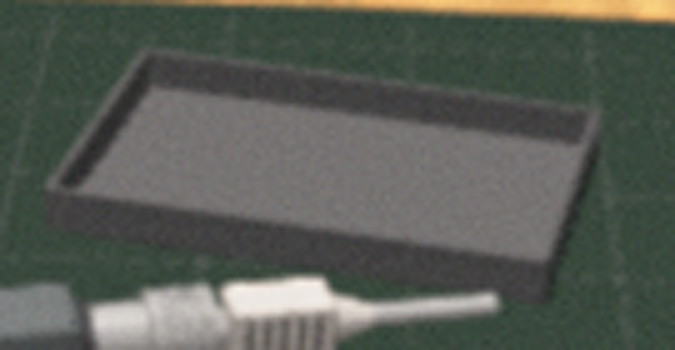

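Run:
```python
from h import *
np.set_printoptions(precision=4,suppress=True)
S=load("S.pkl");T=load("T.pkl");C=[]
for p,r in(((405,159),(240,153)),((480,174),(260,125.4)),((461,290),(349.6,136.6)),((384,276),(340.4,167.6))):
    X,e=tri((T,p),(S,r));C.append(X);print(X,e)
C=np.array(C);print(C.mean(0),np.degrees(np.arctan2(*(C[0]+C[1]-C[2]-C[3])[[1,0]])))
```

```text
[ 0.6019 -0.28    0.0225] [0.0007 0.0007]
[ 0.5638 -0.4521  0.023 ] [0.0024 0.0024]
[ 0.3042 -0.3938  0.0268] [0.0007 0.0007]
[ 0.3385 -0.2224  0.023 ] [0.0009 0.0009]
[ 0.4521 -0.3371  0.0238] -12.487377770543667
```

Call:
jog_arm(series=[[[0.8,3.5,0],[0,0,5]],[[1.6,7.0,0],[0,0,9]],[[2.4,10.5,0],[0,0,13.5]],[[3.1,13.5,0],[0,0,13.5]],[[3.4,15.2,0],[0,0,13.5]]])

```text
t: 9.05
position: [0.47, -0.3414, 0.2958]
orientation: [3.123, -0.333, 0.002]
force: [0.1, 0.2, -1.9]
grip_width: 0.027
```

Run:
```python
from bench import *
from h import *
o=get_obs();print(o["t"],o["position"],o["orientation"],o["grip_width"],o["force"],o["ft_torque"])
s=snapshot("wrist");save(s,"w9.pkl");S=snapshot("side");save(S,"S9.pkl");b=cv2.resize(S["color"][40:180,200:420],None,fx=2,fy=2,interpolation=cv2.INTER_CUBIC)
m=np.zeros((600,560,3),np.uint8);m[:310]=s["color"][110:];m[315:595,:440]=b;cv2.imwrite("pics/w9.png",m)
```

```text
9.05 [ 0.47002213 -0.34143762  0.29576157] [ 3.12302980e+00 -3.33256203e-01  1.69327295e-03] 0.026959158687441913 [ 0.05210569  0.22739677 -1.90195277] [ 0.00696448 -0.0012828   0.02566716]
```

View pics/w9.png

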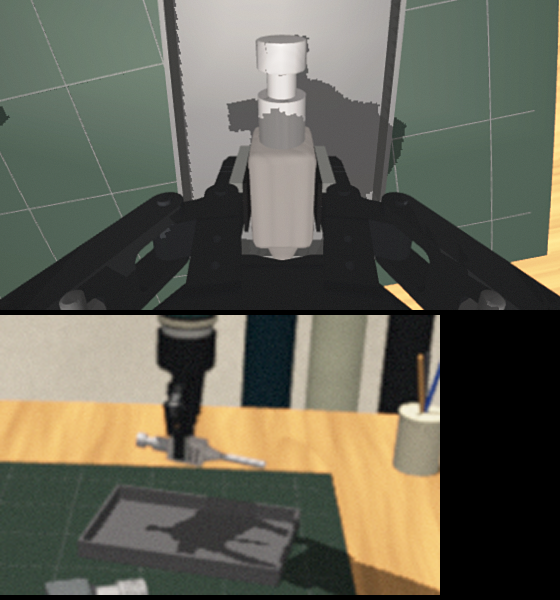

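Wrist and side views show the nozzle held along the tray's long side, over the tray. Next I'll work out its tilt in the hand from the side view.

Run:
```python
from h import *
np.set_printoptions(precision=4,suppress=True)
S=load("S9.pkl");c=S["color"][85:130,260:345];cv2.imwrite("pics/s9c.png",cv2.resize(c,None,fx=9,fy=9,interpolation=cv2.INTER_CUBIC))
for P0 in([.470,-.3414,0],[.4725,-.3394,0]):
  for p in((269,102.5),(332,114.5)):
    c,v=ray(S,p);h=np.radians(-12.2);n=np.array([-np.sin(h),np.cos(h),0]);X=c+v*(n@(np.array(P0)-c))/(n@v);print(X)
```

```text
[ 0.5297 -0.3543  0.1381]
[ 0.3628 -0.3182  0.1265]
[ 0.5295 -0.3517  0.1392]
[ 0.3629 -0.3157  0.1276]
```

View pics/s9c.png

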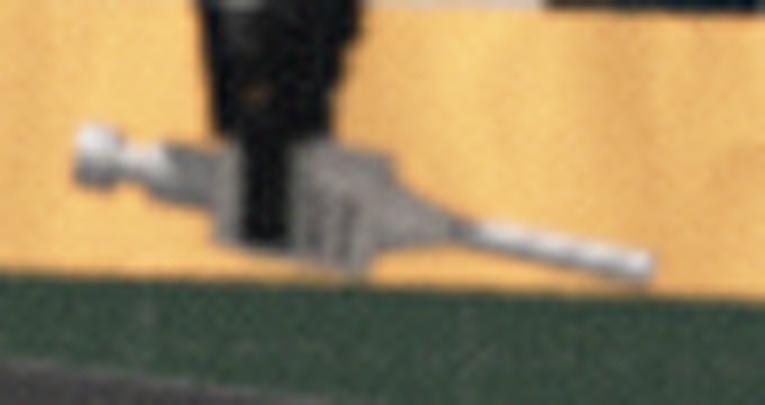

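The tilt is 3.9° with the tube end low, and the axis is 162 mm below the TCP. I'll level it with a -4° turn about tool y while descending to about 1 cm above the floor, then check.

Call:
jog_arm(series=[[[0.2,0,2.0],[0,-1,0]],[[0.4,0,4.5],[0,-2,0]],[[0.6,0,7.0],[0,-3,0]],[[0.8,0,9.0],[0,-4,0]],[[0.8,0,10.0],[0,-4,0]]])

```text
t: 9.65
position: [0.4758, -0.3382, 0.1919]
orientation: [-3.111, 0.328, 0.117]
force: [-0.6, 1.0, -1.0]
grip_width: 0.0272
```

Call:
jog_arm(series=[[[0,0,0],[0,0,0]],[[0,0,0],[0,0,0]]])

```text
t: 9.85
position: [0.477, -0.3401, 0.1956]
orientation: [-3.115, 0.33, 0.109]
force: [0.4, -0.2, -0.3]
grip_width: 0.0268
```

Run:
```python
from bench import *
from h import *
o=get_obs();print(o["t"],o["position"],o["orientation"],o["grip_width"],o["force"],o["ft_torque"])
S=snapshot("side");save(S,"S10.pkl");cv2.imwrite("pics/s10c.png",cv2.resize(S["color"][105:185,230:365],None,fx=5,fy=5,interpolation=cv2.INTER_CUBIC))
```

```text
9.85 [ 0.47696977 -0.34014025  0.19562912] [-3.11463734  0.3296899   0.10914401] 0.02678504233265305 [ 0.38488505 -0.24275284 -0.25555587] [-0.04226557 -0.06598819  0.03935161]
```

View pics/s10c.png

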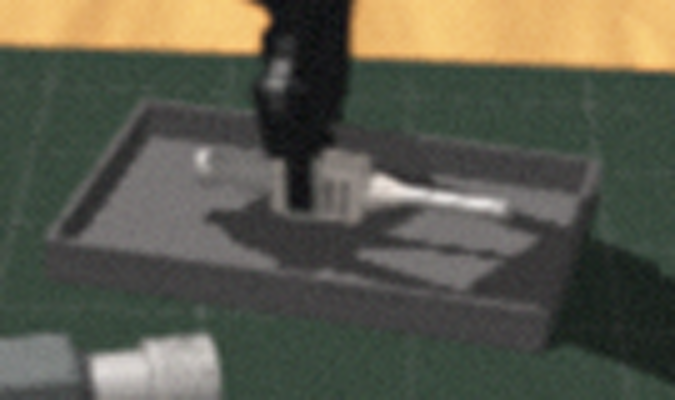

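The nozzle is level inside the tray (plug end (205,160), tip (505,207) in the crop). Lowering in small steps and watching the force.

Call:
jog_arm(series=[[[0,0,0.4],[0,0,0]],[[0,0,0.8],[0,0,0]],[[0,0,1.0],[0,0,0]],[[0,0,1.0],[0,0,0]],[[0,0,1.0],[0,0,0]]])

```text
t: 10.4
position: [0.4762, -0.3407, 0.1857]
orientation: [-3.115, 0.331, 0.109]
force: [0.5, -0.1, -1.5]
grip_width: 0.027
```

Call:
jog_arm(series=[[[0,0,0.1],[0,0,0]],[[0,0,0.2],[0,0,0]],[[0,0,0.2],[0,0,0]]])

```text
t: 10.7
position: [0.4761, -0.3406, 0.1836]
orientation: [-3.115, 0.331, 0.109]
force: [-0.5, 0.3, -2.5]
grip_width: 0.0271
```

Call:
jog_arm(series=[[[0,0,0.1],[0,0,0]],[[0,0,0.1],[0,0,0]],[[0,0,0.2],[0,0,0]],[[0,0,0.2],[0,0,0]]])

```text
t: 11.1
position: [0.4759, -0.3405, 0.1816]
orientation: [-3.115, 0.331, 0.109]
force: [-0.3, -0.4, -0.8]
grip_width: 0.0271
```

Run:
```python
from bench import *
from h import *
o=get_obs();print(o["t"],o["position"],o["grip_width"],o["force"],o["ft_torque"])
S=snapshot("side");save(S,"S11.pkl");cv2.imwrite("pics/s11c.png",cv2.resize(S["color"][130:160,260:340],None,fx=9,fy=9,interpolation=cv2.INTER_CUBIC))
```

```text
11.1 [ 0.47593588 -0.34053859  0.18157385] 0.02710688846625038 [-0.30242138 -0.37373565 -0.80478084] [-0.03083178 -0.01616348 -0.01938989]
```

View pics/s11c.png

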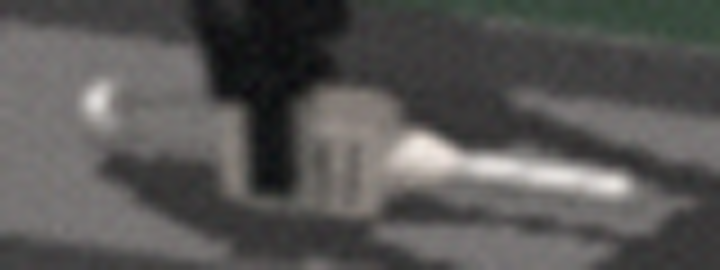

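Not resting yet; the force still shows the weight. Going on down by 1 mm steps.

Call:
jog_arm(series=[[[0,0,0.1],[0,0,0]],[[0,0,0.1],[0,0,0]]])

```text
t: 11.35
position: [0.4761, -0.3406, 0.1811]
orientation: [-3.115, 0.331, 0.108]
force: [-1.7, 0.7, 1.2]
grip_width: 0.027
```

Call:
jog_arm(series=[[[0,0,0.1],[0,0,0]],[[0,0,0.1],[0,0,0]]])

```text
t: 11.55
position: [0.4761, -0.3407, 0.1809]
orientation: [-3.115, 0.331, 0.109]
force: [-1.5, 1.1, 7.5]
grip_width: 0.0273
```

Call:
jog_arm(series=[[[0,0,0.1],[0,0,0]],[[0,0,0.1],[0,0,0]]])

```text
t: 11.75
position: [0.4762, -0.3407, 0.1808]
orientation: [-3.115, 0.331, 0.109]
force: [-2.5, 2.8, 13.1]
grip_width: 0.0271
```

Contact: 13 N upward, and the height has stopped falling. Easing off the press by 2 mm and opening.

Call:
jog_arm(series=[[[0,0,-0.1],[0,0,0]],[[0,0,-0.2],[0,0,0]],[[0,0,-0.2],[0,0,0]]])

```text
t: 12.05
position: [0.4761, -0.3407, 0.181]
orientation: [-3.115, 0.331, 0.108]
force: [-0.5, 1.2, 4.0]
grip_width: 0.0272
```

Call:
jog_arm(series=[[[0,0,0],[0,0,0]],[[0,0,0],[0,0,0]],[[0,0,0],[0,0,0]],[[0,0,0],[0,0,0]]], fingers=6.5)

```text
t: 12.45
position: [0.4759, -0.3406, 0.1805]
orientation: [-3.115, 0.331, 0.109]
force: [0.3, -0.1, 0.2]
grip_width: 0.0649
```

Call:
jog_arm(series=[[[0,0,-1],[0,0,0]],[[0,0,-3],[0,0,0]],[[0,0,-6],[0,0,0]],[[0,0,-10],[0,0,0]],[[0,0,-13],[0,0,0]]])

```text
t: 12.95
position: [0.4852, -0.3427, 0.3135]
orientation: [-3.116, 0.331, 0.105]
force: [-0.7, -0.5, 0.2]
grip_width: 0.065
```

Run:
```python
from bench import *
from h import *
o=get_obs();print(o["t"],o["position"],o["grip_width"],o["force"])
s=snapshot("wrist");S=snapshot("side");save(S,"S12.pkl");b=cv2.resize(S["color"][110:240,180:365],None,fx=3,fy=3,interpolation=cv2.INTER_CUBIC)
cv2.imwrite("pics/w12.png",s["color"]);cv2.imwrite("pics/s12.png",b);cv2.imwrite("pics/t12.png",snapshot("top")["color"])
```

```text
12.95 [ 0.48524558 -0.34271718  0.31350643] 0.06495769308244174 [-0.66677902 -0.53522997  0.22287746]
```

View pics/w12.png

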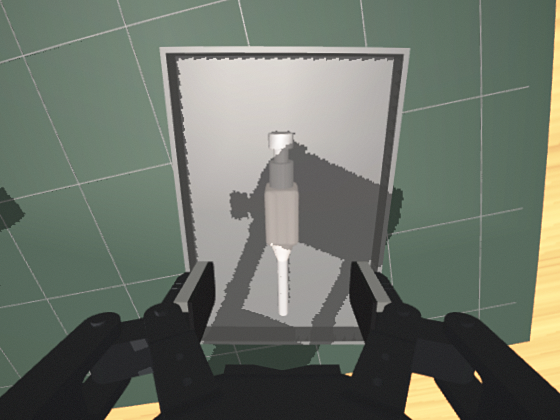

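View pics/s12.png

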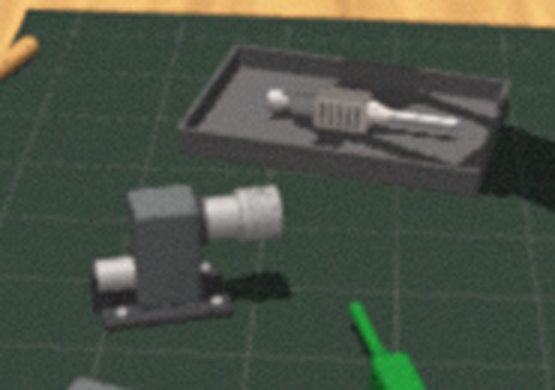

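View pics/t12.png

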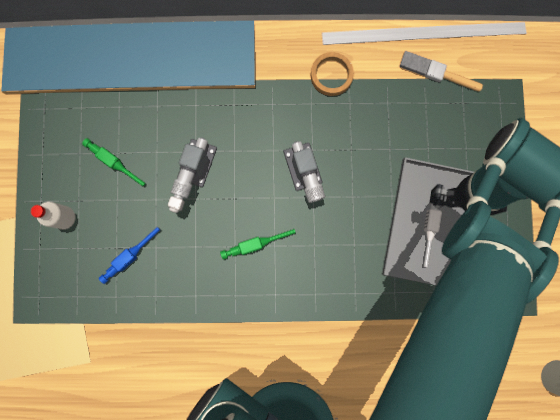

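The wrist view shows the nozzle lying along the tray floor, grip at (281,213), tip at (283,314). The top view shows the blank still in its coupler at (177,205), and the nozzle's coupler empty with the collar forward. One last check on height and stillness, then I'll hand in.

Call:
jog_arm(series=[[[0,0,-1],[0,0,0]],[[0,0,-1],[0,0,0]],[[0,0,-1],[0,0,0]]])

```text
t: 13.4
position: [0.4852, -0.3424, 0.3195]
orientation: [-3.114, 0.331, 0.111]
force: [-0.7, -0.1, -0.5]
grip_width: 0.0647
```

Run:
```python
from bench import *
from h import *
np.set_printoptions(precision=4,suppress=True)
w=snapshot("wrist");S=snapshot("side");P=load("S12.pkl")
d=cv2.absdiff(S["color"],P["color"])[130:165,262:338].max(2);print("changed px",int((d>60).sum()))
q=lambda x,y:(180+x/3-.33,110+y/3-.33)
c=w["color"]
cv2.imwrite("pics/w13.png",cv2.resize(c[90:330,180:400],None,fx=2.5,fy=2.5))
cv2.imwrite("pics/s13.png",cv2.resize(S["color"][130:165,262:338],None,fx=10,fy=10,interpolation=cv2.INTER_CUBIC));save(w,"w13.pkl");save(S,"S13.pkl")
o=get_obs();print(o["t"],o["position"],o["force"])
```

```text
changed px 0
13.5 [ 0.4851 -0.3424  0.3191] [-0.2128 -1.0361  0.0659]
```

View pics/w13.png

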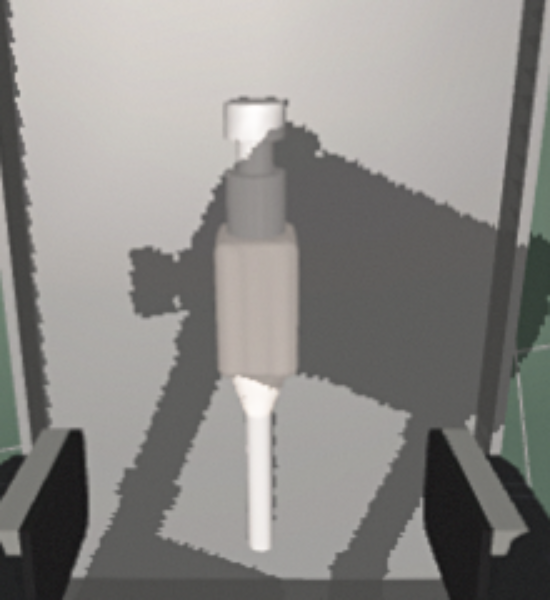

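View pics/s13.png

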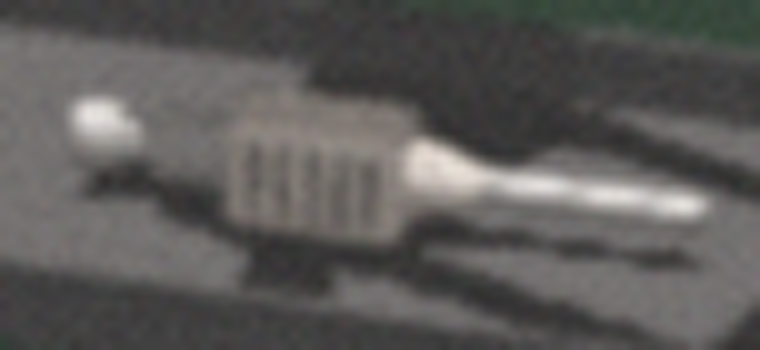

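Run:
```python
from bench import *
from h import *
np.set_printoptions(precision=4,suppress=True)
w=load("w13.pkl");S=load("S13.pkl")
print("tip",tri((w,(180+260/2.5,90+545/2.5)),(S,(262+70.3,130+20.5))));print("plug",tri((w,(180+255/2.5,90+105/2.5)),(S,(262+7.5,130+13.2))))
close_job()
```

```text
tip (array([ 0.3554, -0.3169,  0.0205]), array([0.0007, 0.0007]))
plug (array([ 0.5264, -0.351 ,  0.018 ]), array([0.0008, 0.0008]))
the job is handed in; nothing more can be done
```

The nozzle is out of its coupler and lying flat in the grey tray, and I handed the job in at about 13.5 s.

**What I did:** I gripped the nozzle coupler's collar and pulled it back until the force passed the spring's 10 N and reached about 20 N, so it was at its stop. I let go with the nozzle ejected, gripped the nozzle, and drew it 68 mm straight out along the axis. It sagged about 4° in the hand, so I levelled it, lowered it to the tray floor until I felt contact (13 N), eased off and opened the fingers.

**Last checks:**
- **Nozzle:** the tube tip measured 20.5 mm and the plug end 18 mm above the table; 20 mm is expected when it lies flat. It did not move between the last two side pictures.
- **Couplers:** the blanking plug is still in its coupler. The nozzle's coupler is empty with its collar sprung forward.
- **Gripper:** it is clear of everything, with about zero force.

**What disagreed:**
- The hand moved 13–14 mm during the pull, against 12 mm of collar travel; I put the difference down to give or slight slip in the grip.
- The first tube-tip height came out between 63 and 71 mm, depending on which pair of views I used.

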